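# Slide the tube rack into the corner of the tray

### The arm

A 7-joint arm with a two-finger parallel gripper is mounted at the origin on the work surface. World frame = base frame: x ahead of the robot, y to its left, z up, the work surface at z = 0. Lengths are in mm, angles in rad, forces in N, time in s.
With the tool pointing down it reaches from about 350 to 900 mm from the base axis. Payload 8.1 kg.
Tool frame: the origin (TCP) lies on the centre line of the jaws, within the pads' length; the fingertips stand 11 mm ahead of it and the grasp point (between the pads) lies 8 mm behind it (robot.tips_ahead is the distance from the TCP to the fingertips, in mm); z points along the fingers, y is the line along which they close (so a half turn about z gives the same grasp; the last joint's range is limited). The gripper opens to 85 mm and grips with 20 to 120 N. Pads are 22 mm wide; open, the fingers measure 114 mm over their backs; the gripper's body (76 mm by 85 mm) begins 54 mm behind the grasp point. The pads swing forward as they close: fully open they stand 13 mm farther back than shut.
Start: joints at [1.18, 0.434, 0.025, 1.573, -0.012, 1.134, -0.075], TCP at [177.378, -599.316, 202.923] pointing down, gripper open.
Joint ranges: [-2.62, 2.62], [-0.44, 2.09], [-1.27, 1.32], [0.08, 2.57], [-1.32, 4.46], [0.12, 2], [-2.74, 2.74]. Speed limits (rad/s): [2.22, 2.22, 3.01, 3.01, 3.14, 3.14, 3.14].

### API

Orientations are given as a unit quaternion [x, y, z, w].
In Python, from station import robot gives the robot as it stands. The module is installed in compiled form; this text tells all that it offers.
- The arm moves only by the tool play_rows, never from a script. Its argument "commands" is a list of rows, each an object with "grip": the opening, from -1 (shut) to 1 (fully open), so that 0 is half open; "translation": the shift along the tool's x, y, z in m, a list of three; "yaw": the turn about the tool's z in degrees. In form: [{"grip": grip, "translation": [dx, dy, dz], "yaw": yaw}, ...]. A call has 1 to 5 rows; each row is the pose to reach, as a shift and turn from the pose commanded when the call began, along the tool's axes at that moment; what a row does not reach only later rows make up. A row lasts 1/10 s, in which the tool goes at most 50 mm and 8.59 degrees, less where a joint would pass 70% of its speed; a pose out of reach is approached as far as the arm can. A call with a gripper value outside its range is refused whole. The fingers move at their own pace and stop on an object; "force" is the grip in N (left out, the last holds). Time passes only in rows, so rows that repeat a pose let the fingers close. It gives the time, the measured TCP pose, the force, the opening and the grip force at its end, in the units of the state.
- robot.sense(): the state, without advancing time (a new reading comes with each control period).
- robot.capture(name): name is "scene" or "side" or "wrist"; returns a dict with "image" (400x640x3 uint8, blue, green, red), "K" (3x3 intrinsics, pixels), "rvec" (rotation vector, rad) and "tvec" (3), from world to camera coordinates, as OpenCV has them. Camera axes: x right, y down, z forward; pixel columns grow to the right and rows downward; lengths in mm; the calibration is good to about 2 mm. A picture is of the moment at which its call begins. There is no depth.
- robot.close_job(): hands the job in; it is judged then, once.
Trained networks look in a picture, given as the dict that the camera call returned (one of the last four; its "shot" number tells which), for a name from the list of things; names that differ only in an ending like _2 or _b are one class to them, and where a whole thing is asked for, a point or a joint stands for the part that bears it (a point fixed in the world has none). Each returns a list of dicts, best first, with "p" (0 to 1); they miss things now and then, are a little off and sometimes report something else, mostly with a low value. They report only what shows in the picture. A call takes as long as a camera call.
- robot.boxes_of(picture, target): "extent" ([centre column, centre row, width, height] in pixels, round what is visible of it).
- robot.trace(picture, target): "pixels" (400x640 bool, what is visible of it) and "extent" ([centre column, centre row, width, height] in pixels, round what is visible of it).
- robot.mark_of(picture, target): "point" ([column, row] in pixels: a listed point, or the origin of a listed thing).
The state is a dict: "t": time; "qpos": joint angles; "joint_velocities": joint speeds; "joint_torque": joint torques, N m; "position": TCP position; "eef_rot": TCP orientation; "force": force on the tool from outside, world axes, zero at the start; "torque": the same for the moment, N m; "finger_gap": finger opening in mm; "finger_force": force on a finger pad.
Only numpy, scipy, OpenCV 4.12 (cv2) and the standard library are available. Lean on these libraries where they do the work, as an engineer would, in place of code of your own. Each camera call takes 0.05 s, during which the arm holds its last target. There are 200 camera calls.

### The job

Make room in the grey processing tray: with your fingertips, push the white tube rack along the tray's floor into the tray's far left corner (far and left as the robot sees it), until it sits square and flush against both the far wall and the left wall. The tubes in it stand open and loose, so slide it gently, never lift or tip it, and do not touch the tubes. Leave the test cassette, the dropper bottle, the timer and the hand sanitiser where they are.

Things in the scene. Friction and masses are not known exactly. Their poses are not given: they have to be found in the camera images.
- tray: grey open plastic tray, fixed, 340 (its x) by 460 (its y) by 30 mm tall, walls and floor 5 mm thick; origin at the centre of its underside: inner floor at z = +5 mm, far wall's inner face at x = +165, left wall's at y = +225 mm; a rolled rim stands 5 mm out on the outside. Turned up to 9 degrees; x points away from the robot, y to its left
- rack: loose white block, 90 (its x) by 150 (its y) by 40 mm tall, 0.3 to 0.6 kg, two rows of five holes in its top; origin at the centre of its underside, z up; stands near the middle of the tray, turned up to 20 degrees in it; in the far left corner its origin is at x = +120, y = +150 mm in the tray's frame. Sliding takes about 2 to 5 N, with up to 10 N for a moment at first touch
- tube0: open extraction tube, 13 mm across with a 17 mm collar, 50 mm tall, origin at the centre of its foot, z up; stands loose in a hole of the rack at x = 22, y = -56 mm in the rack's frame, its foot 10 mm above the rack's underside, so it rises to 60 mm
- tube1: open extraction tube, 13 mm across with a 17 mm collar, 50 mm tall, origin at the centre of its foot, z up; stands loose in a hole of the rack at x = 22, y = 0 mm in the rack's frame, its foot 10 mm above the rack's underside, so it rises to 60 mm
- tube2: open extraction tube, 13 mm across with a 17 mm collar, 50 mm tall, origin at the centre of its foot, z up; stands loose in a hole of the rack at x = -22, y = 28 mm in the rack's frame, its foot 10 mm above the rack's underside, so it rises to 60 mm
- tube3: open extraction tube, 13 mm across with a 17 mm collar, 50 mm tall, origin at the centre of its foot, z up; stands loose in a hole of the rack at x = -22, y = -28 mm in the rack's frame, its foot 10 mm above the rack's underside, so it rises to 60 mm
- cassette: loose white test cassette lying flat in the tray by its near wall, 70 mm (its x) by 21 by 6 mm, origin at the centre of its underside
- bottle: loose small white dropper bottle, 28 mm across, 68 mm tall, standing in the tray by its near wall, origin at the centre of its underside
- timer: loose lilac desk timer, 75 by 95 by 30 mm, on the desk to the left of the tray, origin at the centre of its underside
- sanitiser: loose white pump bottle, 66 mm across, 178 mm tall, spout 40 mm to its -x, on the desk to the right of the tray, origin at the centre of its underside

How it is judged:
By the outcome, as a careful person would: the job done as asked, in the order asked, and still so for the second after the job is handed in, with the robot touching nothing.
It also fails if it takes over 48 s, if anything falls off the work surface, if the arm or the gripper's body presses on something with over 40 N, if the wrist force passes 120 N, or if a joint passes its speed limit or range.

## Working session

There is one attempt and no reset: what is moved stays moved. The work goes in short steps, Python scripts to look and compute and a tool call to move; the robot and the scene stay as the last step left them, time stands still between calls to the robot, and variables do not carry over. Pictures are saved under pics/ and viewed, at most 10 in all, crops included, and the job is handed in when it is done.

Besides the shell and the picture viewer there is one more tool, called after "Request:" as name([rows], argument=value, ...), one row to a line, values as JSON. play_rows: Moves the arm, as the interface text tells. Its arguments: {"type":"object","properties":{"commands":{"type":"array"},"force":{"type":"number"}},"required":["commands"]}

```bash
mkdir -p pics
cat > h.py <<'E'
import numpy as np, cv2
from station import robot
def cam(c): 
    R,_=cv2.Rodrigues(np.array(c["rvec"],float)); return np.array(c["K"],float),R,np.array(c["tvec"],float).ravel()
def back(c,px,z):
    K,R,t=cam(c); d=R.T@np.linalg.solve(K,np.array([px[0],px[1],1.])); o=-R.T@t
    return o+d*(z-o[2])/d[2]
def proj(c,P):
    K,R,t=cam(c); return cv2.projectPoints(np.array(P,float).reshape(-1,1,3),R and 0 if False else np.array(c["rvec"],float),t,K,None)[0].reshape(-1,2)
E
python3 - <<'E'
from h import *
s=robot.sense(); print(s)
for n in("scene","side"):
    c=robot.capture(n); cv2.imwrite(f"pics/{n}0.png",c["image"])
    K,R,t=cam(c); print(n,-R.T@t)
    for o in("tray","rack","cassette","bottle","timer","sanitiser","tube0"):
        m=robot.mark_of(c,o)
        for x in m[:(4 if o=="tube0" else 1)]: print(o,x["p"],x["point"],back(c,x["point"],{"rack":5,"bottle":5,"cassette":5,"tube0":15}.get(o,0)).round())
E
```

```text
{'t': 0.0, 'qpos': array([ 1.18039993,  0.43521392,  0.02498832,  1.57411163, -0.01158757,
        1.13401208, -0.07511489]), 'joint_velocities': array([ 0.00038504, -0.00137651,  0.00211533, -0.00112538,  0.000543  ,
       -0.00175957, -0.00220116]), 'joint_torque': array([-6.17633523e-04, -6.70470500e+01,  1.02508921e+00, -3.16217601e+01,
        1.55790470e-02,  1.25491497e-02, -1.62378518e-05]), 'position': array([ 177.16783921, -598.7766787 ,  202.12620508]), 'eef_rot': array([ 9.89670894e-01,  1.43355790e-01, -1.94470099e-04, -7.76091313e-04]), 'force': array([-0.18169921,  0.64532811,  0.3106081 ]), 'torque': array([-0.00181569,  0.00197662,  0.03810426]), 'finger_force': 0.0, 'finger_gap': 85.90030882422425}
scene [1072.8140306   768.88905054 1141.93413626]
tray 0.85 [314.0, 233.0] [540.  53.   0.]
rack 0.9 [313.4, 243.6] [567.  86.   5.]
cassette 0.54 [386.5, 247.6] [412. 225.   5.]
bottle 0.46 [317.2, 181.6] [ 408. -103.    5.]
timer 0.77 [416.8, 315.5] [495. 428.   0.]
sanitiser 0.92 [222.7, 144.1] [ 554. -450.    0.]
tube0 0.54 [326.6, 242.4] [540. 111.  15.]
tube0 0.53 [312.9, 234.5] [553.  65.  15.]
tube0 0.42 [293.3, 238.4] [606.  42.  15.]
tube0 0.41 [311.4, 248.0] [586. 101.  15.]
side [289.59904061 720.47361752 785.35202045]
tray 0.6 [292.8, 224.4] [550.  48.   0.]
rack 0.85 [280.9, 229.7] [574.  80.   5.]
cassette 0.52 [317.0, 290.8] [424. 243.   5.]
bottle 0.59 [352.5, 198.2] [407. -98.   5.]
timer 0.8 [257.5, 357.6] [503. 431.   0.]
sanitiser 0.91 [339.9, 126.3] [ 534. -481.    0.]
tube0 0.6 [275.3, 231.5] [583.  99.  15.]
tube0 0.56 [279.2, 214.6] [594.  35.  15.]
tube0 0.49 [288.7, 239.2] [539. 115.  15.]
tube0 0.45 [290.3, 221.2] [555.  51.  15.]
```

View pics/scene0.png

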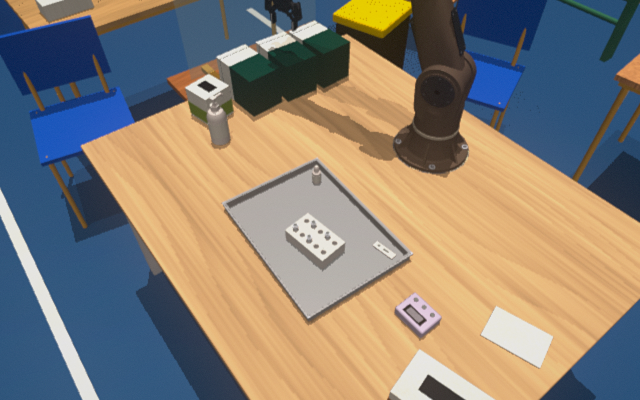

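View pics/side0.png

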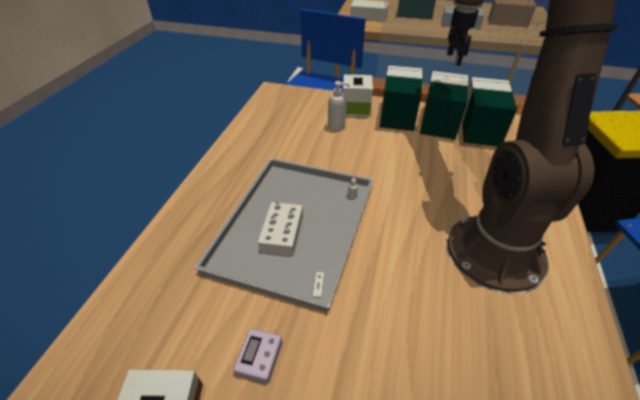

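The scene view shows the tray with corners near (318,162), (225,206), (310,317) and (410,254), and the rack around (315,240). The side view shows the rack around (281,228). Next I'll fit the poses from the silhouettes.

```bash
cat >> h.py <<'E'
from scipy.optimize import minimize
def box(p,lx,ly,z0,z1):
    c,s=np.cos(p[2]),np.sin(p[2])
    return [[p[0]+c*x-s*y,p[1]+s*x+c*y,z] for x in(-lx/2,lx/2) for y in(-ly/2,ly/2) for z in(z0,z1)]
def fit(shots,pts,p0):
    S=4; ms=[]
    for c,m in shots:
        h=cv2.convexHull(np.argwhere(m)[:,::-1].astype(np.int32))
        ms.append((c,cv2.resize(m.astype(np.uint8),None,fx=S,fy=S,interpolation=cv2.INTER_LINEAR)if 0 else h))
    def mask(poly):
        im=np.zeros((400*S,640*S),np.uint8); cv2.fillConvexPoly(im,np.round((poly+.5)*S*16).astype(np.int32),1,shift=4); return im>0
    big=[(c,cv2.resize(m.astype(np.float32),None,fx=S,fy=S,interpolation=cv2.INTER_LINEAR)>.5) for c,m in shots]
    def cost(q):
        p=np.array(q)*[1,1,.01]; e=0
        for c,m in big:
            a=mask(cv2.convexHull(proj(c,pts(p)).astype(np.float32)).reshape(-1,2)); e+=1-(a&m).sum()/(a|m).sum()
        return e
    q0=np.array(p0)/[1,1,.01]
    r=minimize(cost,q0,method="Nelder-Mead",options=dict(initial_simplex=[q0]+[q0+d for d in np.diag([15,15,8])],xatol=.1,fatol=1e-5))
    return r.x*[1,1,.01],r.fun
def relt(t,p):
    c,s=np.cos(t[2]),np.sin(t[2]); d=np.array(p[:2])-t[:2]; return c*d[0]+s*d[1],-s*d[0]+c*d[1],np.degrees(p[2]-t[2])
tubes=[(22,-56),(22,0),(-22,28),(-22,-28)]
def trayp(p): return box(p,350,470,26,30)+box(p,340,460,0,0)
def rackp(p): return box(p,90,150,5,45)
E
cat > m.py <<'E'
from h import *
import sys
cs=[robot.capture(n) for n in("scene","side")]
def hull(m):
    o=np.zeros(m.shape,np.uint8); cv2.fillConvexPoly(o,cv2.convexHull(np.argwhere(m)[:,::-1].astype(np.int32)),1); return o>0
T=[(c,robot.trace(c,"tray")[0]["pixels"]) for c in cs]
Rk=[(c,robot.trace(c,"rack")[0]["pixels"]) for c in cs]
for a,b in zip(T,Rk): print(a[1].sum(),b[1].sum())
Tm=[(c,hull(m)) for c,m in T]
for nm,sel in(("both",[0,1]),("scene",[0]),("side",[1])):
    t,f=fit([Tm[i] for i in sel],trayp,[545,50,0.0]); r,g=fit([Rk[i] for i in sel],rackp,[570,83,.0])
    print(nm,t.round(3),f,r.round(3),g,np.round(relt(t,r),1))
    if nm=="both": t0,r0=t,r
np.save("t.npy",t0)
im=[]
for c in cs:
    I=cv2.resize(c["image"],None,fx=3,fy=3,interpolation=cv2.INTER_CUBIC)
    for P,col in((trayp(t0),(0,0,255)),(rackp(r0),(0,255,0))):
        cv2.polylines(I,[cv2.convexHull(((proj(c,P)+.5)*3).astype(np.int32))],True,col,1)
    u=(proj(c,[[r0[0],r0[1],20]])[0]*3).astype(int); im.append(I[u[1]-280:u[1]+280,u[0]-200 if 0 else u[0]-300:u[0]+300])
    cv2.imwrite("pics/fit_%s.png"%len(im),im[-1])
E
python3 m.py
```

```text
14461 1616
14961 1631
both [ 5.45461e+02  5.20150e+01 -5.60000e-02] 0.053234179662522196 [5.68367e+02 8.88820e+01 1.15000e-01] 0.27209058493382354 [20.8 38.1  9.8]
scene [ 5.45206e+02  5.16900e+01 -4.70000e-02] 0.026357649367446112 [5.66277e+02 8.95800e+01 8.40000e-02] 0.1345327604726101 [19.3 38.8  7.5]
side [ 5.4539e+02  5.2015e+01 -5.5000e-02] 0.027085734391773753 [5.69626e+02 8.72570e+01 1.17000e-01] 0.11607446158027035 [22.3 36.5  9.9]
```

View pics/fit_1.png

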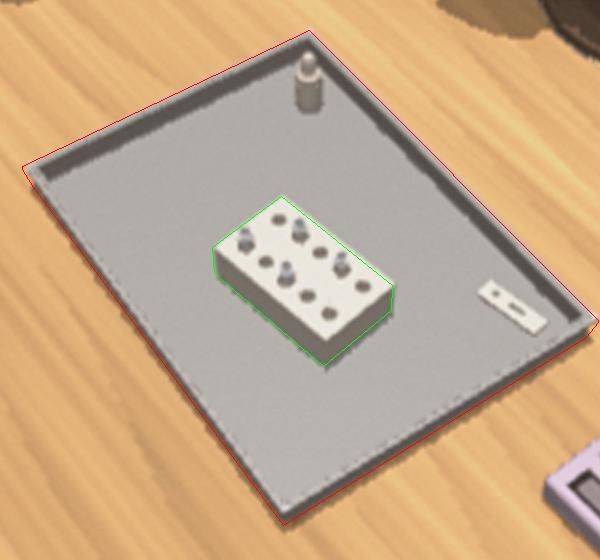

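The fit is good: the rack sits at about (21, 38) mm in the tray frame, turned about 9.8°. The boxes near the start pose might be in the way, so I'll check them before moving.

```bash
cat >> h.py <<'E'
def go(tray_xy=None,z=None,A=None,world=None):
    "rows' numbers from the measured pose: translation mm in tool axes, yaw deg; A = tool x heading in tray frame (deg)"
    from scipy.spatial.transform import Rotation as Ro
    s=robot.sense(); R=Ro.from_quat(s["eef_rot"]).as_matrix(); t=np.load("t.npy")
    c,q=np.cos(t[2]),np.sin(t[2])
    if tray_xy is not None: world=[t[0]+c*tray_xy[0]-q*tray_xy[1],t[1]+q*tray_xy[0]+c*tray_xy[1]]
    d=np.array([*world,z])-s["position"]; a=np.degrees(np.arctan2(R[1,0],R[0,0]))
    y=(a-(A+np.degrees(t[2]))+180)%360-180
    print("move",(R.T@d).round(1),"yaw",round(y,1),"now tray",np.round(relt(t,[*s["position"][:2],np.radians(a)]),1),"z",s["position"][2].round(1),"F",s["force"].round(1),"q",s["qpos"].round(2),"gap",round(s["finger_gap"]))
E
python3 - <<'E'
from h import *
print(robot.tips_ahead)
a=robot.capture("scene"); b=robot.capture("side")
for n,pa,pb in(("front box top near-left",(275,72),(424,73)),):pass
for p in((253,112),(297,95),(347,80)): print("scene",back(a,p,0).round())
for p in((388,127),(425,140),(515,148)): print("side",back(b,p,0).round())
# nearest top corner of rightmost scene box (349,45)/(325,58)
for z in(100,150,200,250): print(z,back(a,(349,45),z).round(),back(a,(300,67),z).round(),back(b,(385,95),z).round(),back(b,(513,100),z).round())
go((-60,38),200,180)
E
```

```text
11.0
scene [ 375. -536.    0.]
scene [ 186. -519.    0.]
scene [ -28. -477.    0.]
side [ 356. -524.    0.]
side [ 215. -473.    0.]
side [ -95. -507.    0.]
100 [ -89. -543.  100.] [ 153. -539.  100.] [ 388. -578.  100.] [ -68. -662.  100.]
150 [ -33. -480.  150.] [ 197. -476.  150.] [ 381. -483.  150.] [ -42. -561.  150.]
200 [  23. -417.  200.] [ 241. -414.  200.] [ 373. -388.  200.] [ -15. -460.  200.]
250 [  79. -354.  250.] [ 285. -351.  250.] [ 366. -294.  250.] [  11. -359.  250.]
move [ 494.1 -576.1    2.9] yaw -160.3 now tray [-331.1 -670.8   19.7] z 202.9 F [-0.2  0.5  0. ] q [ 1.18  0.43  0.02  1.57 -0.01  1.13 -0.08] gap 86
```

Request:
play_rows([
  {"grip": 1, "translation": [0, 0, -0.05], "yaw": 0},
  {"grip": 1, "translation": [0.02, -0.023, -0.08], "yaw": 0},
  {"grip": 1, "translation": [0.05, -0.058, -0.08], "yaw": 0},
  {"grip": 1, "translation": [0.08, -0.093, -0.08], "yaw": 0},
  {"grip": 1, "translation": [0.11, -0.128, -0.08], "yaw": 0},
])

```text
t: 1.7
position: [247.1, -443.9, 283.2]
eef_rot: [0.99, 0.143, 0.0, 0.0]
force: [0.8, -0.3, 0.8]
finger_gap: 85.7
finger_force: 0.0
```

Request:
play_rows([
  {"grip": 1, "translation": [0.03, -0.035, 0], "yaw": -8},
  {"grip": 1, "translation": [0.06, -0.07, 0], "yaw": -16},
  {"grip": 1, "translation": [0.09, -0.105, 0], "yaw": -24},
  {"grip": 1, "translation": [0.12, -0.14, 0], "yaw": -32},
  {"grip": 1, "translation": [0.15, -0.175, 0], "yaw": -40},
])

```text
t: 2.2
position: [341.1, -233.3, 283.2]
eef_rot: [0.88, 0.476, 0.0, 0.0]
force: [0.1, 0.7, 0.1]
finger_gap: 85.2
finger_force: 0.0
```

```bash
python3 -c "
from h import *
go((-70,38),150,180)"
```

```text
move [348.5 -64.9 133. ] yaw -120.0 now tray [-188.1 -296.2   60. ] z 283.2 F [0.1 0.7 0.1] q [ 0.76  0.04 -0.3   1.9   0.01  1.21 -0.12] gap 85
```

Request:
play_rows([
  {"grip": 1, "translation": [0.045, -0.008, 0], "yaw": -8},
  {"grip": 1, "translation": [0.09, -0.017, 0], "yaw": -16},
  {"grip": 1, "translation": [0.135, -0.025, 0], "yaw": -24},
  {"grip": 1, "translation": [0.18, -0.033, 0], "yaw": -32},
  {"grip": 1, "translation": [0.225, -0.041, 0], "yaw": -40},
])

```text
t: 2.7
position: [431.2, -23.1, 283.3]
eef_rot: [0.664, 0.748, 0.0, 0.001]
force: [1.0, -0.8, 1.3]
finger_gap: 85.6
finger_force: 0.0
```

Request:
play_rows([
  {"grip": 1, "translation": [0, 0, 0], "yaw": -8},
  {"grip": 1, "translation": [0, 0, 0], "yaw": -16},
  {"grip": 1, "translation": [0, 0, 0], "yaw": -24},
  {"grip": 1, "translation": [0, 0, 0], "yaw": -32},
  {"grip": 1, "translation": [0, 0, 0], "yaw": -40},
])

```text
t: 3.2
position: [430.7, -24.7, 283.0]
eef_rot: [0.368, 0.93, -0.0, 0.0]
force: [0.3, -0.3, 0.4]
finger_gap: 85.5
finger_force: 0.0
```

```bash
python3 -c "
from h import *
go((-70,38),130,180)"
```

```text
move [ 47.  118.6 153. ] yaw -40.0 now tray [-110.3  -83.   140. ] z 283.0 F [ 0.3 -0.3  0.4] q [ 0.52  0.1  -0.63  1.84  0.06  1.22  0.69] gap 86
```

Request:
play_rows([
  {"grip": 1, "translation": [0.01, 0.024, 0.03], "yaw": -8},
  {"grip": 1, "translation": [0.019, 0.048, 0.06], "yaw": -16},
  {"grip": 1, "translation": [0.028, 0.072, 0.09], "yaw": -24},
  {"grip": 1, "translation": [0.038, 0.096, 0.12], "yaw": -32},
  {"grip": 1, "translation": [0.047, 0.119, 0.15], "yaw": -40},
])

```text
t: 3.7
position: [479.1, 94.9, 131.9]
eef_rot: [0.028, 1.0, 0.0, 0.0]
force: [1.1, -0.8, -0.3]
finger_gap: 85.4
finger_force: 0.0
```

```bash
python3 -c "
from h import *
go((-70,38),25,180)
c=robot.capture('side');u=proj(c,[[500,90,60]])[0].astype(int);cv2.imwrite('pics/a.png',cv2.resize(c['image'][u[1]-90:u[1]+90,u[0]-120:u[0]+120],None,fx=3,fy=3))"
```

```text
move [  1.4  -1.2 106.9] yaw -0.0 now tray [-68.7  39.1 180. ] z 131.9 F [ 1.1 -0.8 -0.3] q [ 0.28  0.4  -0.76  1.94  0.34  0.93  0.87] gap 85
```

View pics/a.png

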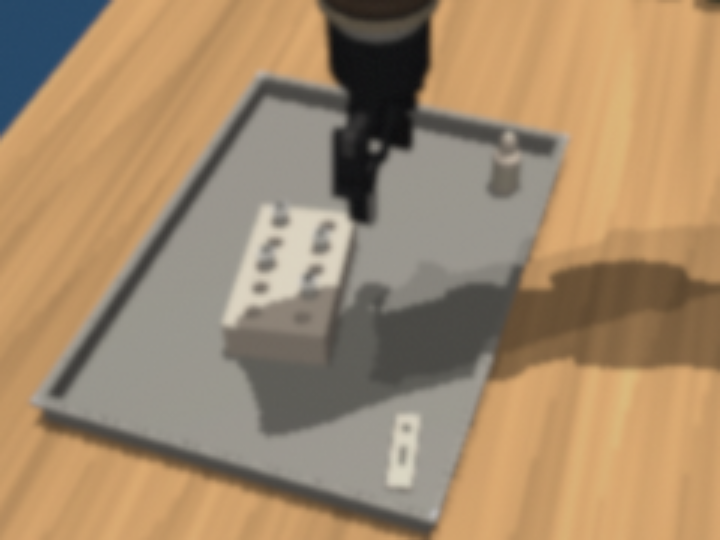

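Request:
play_rows([
  {"grip": 1, "translation": [0, 0, 0.04], "yaw": 0},
  {"grip": 1, "translation": [0, 0, 0.08], "yaw": 0},
  {"grip": 1, "translation": [0, 0, 0.1], "yaw": 0},
  {"grip": 1, "translation": [0, 0, 0.106], "yaw": 0},
  {"grip": 1, "translation": [-0.008, 0, 0.106], "yaw": 0},
])

```text
t: 4.25
position: [485.8, 93.3, 26.7]
eef_rot: [0.03, 1.0, -0.0, -0.001]
force: [-0.3, -0.5, 1.2]
finger_gap: 85.4
finger_force: 0.0
```

Request:
play_rows([
  {"grip": 1, "translation": [-0.003, 0, 0], "yaw": 0},
  {"grip": 1, "translation": [-0.006, 0, 0], "yaw": 0},
  {"grip": 1, "translation": [-0.009, 0, 0], "yaw": 0},
  {"grip": 1, "translation": [-0.012, 0, 0], "yaw": 0},
  {"grip": 1, "translation": [-0.015, 0, 0], "yaw": 0},
])

```text
t: 4.75
position: [502.0, 92.4, 27.2]
eef_rot: [0.031, 1.0, -0.0, 0.0]
force: [0.3, 0.1, 0.0]
finger_gap: 85.7
finger_force: 0.0
```

Request:
play_rows([
  {"grip": 1, "translation": [-0.003, 0, 0], "yaw": 0},
  {"grip": 1, "translation": [-0.006, 0, 0], "yaw": 0},
  {"grip": 1, "translation": [-0.009, 0, 0], "yaw": 0},
  {"grip": 1, "translation": [-0.012, 0, 0], "yaw": 0},
  {"grip": 1, "translation": [-0.015, 0, 0], "yaw": 0},
])

```text
t: 5.25
position: [516.8, 91.5, 26.9]
eef_rot: [0.031, 1.0, -0.0, -0.0]
force: [0.1, 0.3, -0.0]
finger_gap: 85.4
finger_force: 0.0
```

```bash
python3 -c "
from h import *
go((65,38),25,180)
c=robot.capture('side');u=proj(c,[[540,90,60]])[0].astype(int);cv2.imwrite('pics/b.png',cv2.resize(c['image'][u[1]-90:u[1]+90,u[0]-120:u[0]+120],None,fx=3,fy=3))"
```

```text
move [-95.8   0.7   1.8] yaw -0.3 now tray [-30.8  37.9 179.7] z 26.9 F [ 0.1  0.3 -0. ] q [ 0.19  0.58 -0.64  1.96  0.5   0.76  0.76] gap 85
```

View pics/b.png

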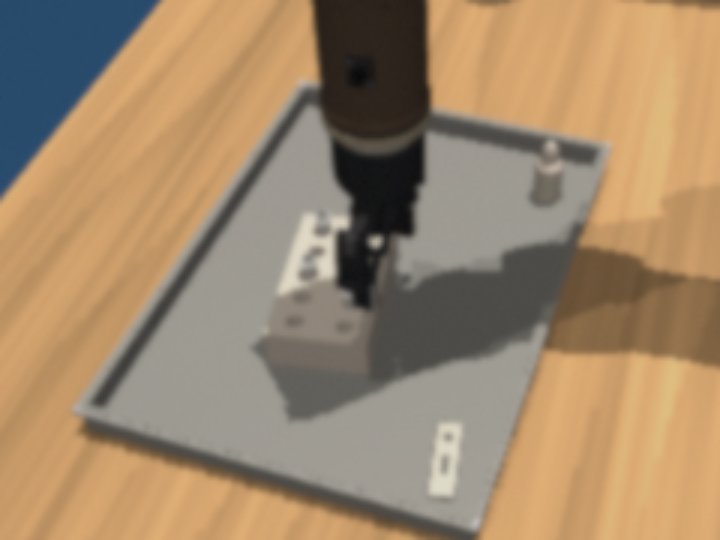

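The side crop shows the front fingertip at (360,305), by the rack's near top edge, but no force has registered. I'll check this numerically.

```bash
python3 -c "
from h import *
c=robot.capture('side');u=proj(c,[[540,90,60]])[0].astype(int)-[120,90]
t=np.load('t.npy');cc,q=np.cos(t[2]),np.sin(t[2])
W=lambda x,y,z:[t[0]+cc*x-q*y,t[1]+q*x+cc*y,z]
f=lambda P:((proj(c,P)-u)*3).round().tolist()
for y in(-4,80,95): print(y,[(z,f([W(-31,y,z)])[0]) for z in(14,27,45)])
r=robot.trace(c,'rack')[0]['pixels'];print(r.sum())
I=cv2.resize(c['image'][u[1]:u[1]+180,u[0]:u[0]+240],None,fx=3,fy=3)
for p,col in(([568.4,88.9,.115],(0,255,0)),): 
  B=f(rackp(p)); [cv2.line(I,tuple(map(int,B[i])),tuple(map(int,B[j])),col,1) for i in range(8) for j in range(i) if bin(i^j).count('1')==1]
w=robot.capture('wrist')['image']
cv2.imwrite('pics/c.png',np.vstack([I[100:400],cv2.resize(w,(480,300)) if 0 else np.pad(cv2.resize(w,(480,300)),((0,0),(0,240),(0,0)))]))"
```

```text
-4 [(14, [403.0, 279.0]), (27, [403.0, 269.0]), (45, [402.0, 256.0])]
80 [(14, [371.0, 345.0]), (27, [370.0, 336.0]), (45, [369.0, 323.0])]
95 [(14, [364.0, 358.0]), (27, [364.0, 349.0]), (45, [363.0, 335.0])]
1332
```

View pics/c.png

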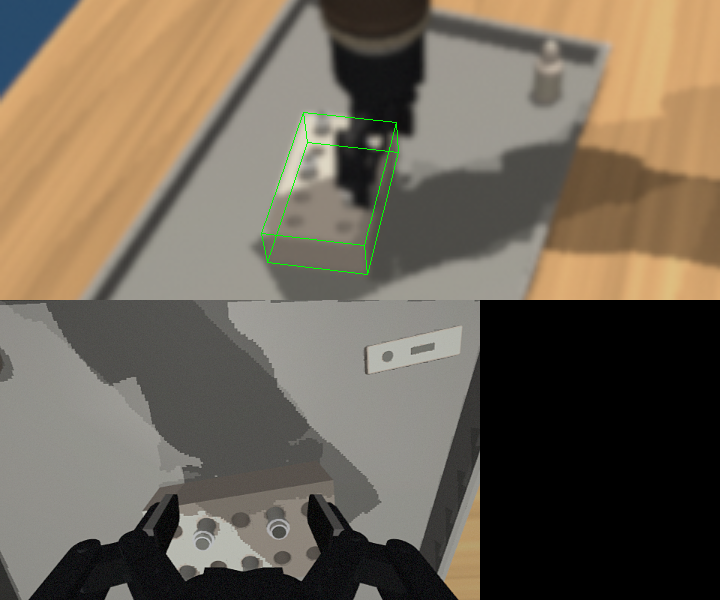

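Both views suggest the open fingertips are above the rack's top, not beside it. I'll check this with the wrist calibration.

```bash
python3 -c "
from h import *
from scipy.spatial.transform import Rotation as Ro
c=robot.capture('wrist');s=robot.sense();R=Ro.from_quat(s['eef_rot']).as_matrix()
K,Rc,t=cam(c);print('cam in tool',R.T@(-Rc.T@t-s['position']))
S=np.array([480/640,300/400])
for y in(-42.5,42.5):
  for z in(-60,-40,-20,-10,0,11): print(y,z,(proj(c,[s['position']+R@[0,y,z]])[0]*S).round()+[0,300])
print('rack',((proj(c,rackp([568.4,88.9,.115]))*S).round()+[0,300]).tolist())
"
```

```text
cam in tool [  81.82843411    0.81641081 -170.13295174]
-42.5 -60 [168. 523.]
-42.5 -40 [178. 504.]
-42.5 -20 [185. 489.]
-42.5 -10 [188. 483.]
-42.5 0 [191. 478.]
-42.5 11 [194. 472.]
42.5 -60 [315. 523.]
42.5 -40 [306. 504.]
42.5 -20 [299. 489.]
42.5 -10 [296. 483.]
42.5 0 [293. 478.]
42.5 11 [291. 472.]
rack [[157.0, 488.0], [139.0, 512.0], [315.0, 462.0], [331.0, 482.0], [182.0, 561.0], [170.0, 595.0], [321.0, 541.0], [336.0, 573.0]]
```

The rack hasn't moved, but the open tips appear about 40 mm behind where I expected. I'll back off, raise the tool, and look at the tips at several openings.

Request:
play_rows([
  {"grip": 1, "translation": [0.02, 0, 0], "yaw": 0},
  {"grip": 1, "translation": [0.04, 0, -0.02], "yaw": 0},
  {"grip": 1, "translation": [0.04, 0, -0.04], "yaw": 0},
  {"grip": 1, "translation": [0.04, 0, -0.04], "yaw": 0},
])

```text
t: 5.9
position: [477.5, 94.6, 69.0]
eef_rot: [0.03, 1.0, 0.0, 0.002]
force: [0.5, -0.6, 1.3]
finger_gap: 85.3
finger_force: 0.0
```

```bash
cat > w.py <<'E'
from h import *
import sys
c=robot.capture('wrist'); d=robot.capture('side'); s=robot.sense(); print(s['position'].round(1),s['finger_gap'],s['force'].round(1))
from scipy.spatial.transform import Rotation as Ro
R=Ro.from_quat(s['eef_rot']).as_matrix(); g=s['finger_gap']/2
def ann(c,f,cx,w,h):
    I=cv2.resize(c['image'],None,fx=f,fy=f)
    for y in(-g,g):
        for z,col in((-40,(0,0,255)),(-20,(0,255,255)),(0,(0,255,0)),(11,(255,0,0))):
            cv2.circle(I,tuple((proj(c,[s['position']+R@[0,y,z]])[0]*f).astype(int)),2,col,-1)
    u=(proj(c,[s['position']+R@[0,0,-20]])[0]*f).astype(int) if cx is None else np.array(cx)
    u=np.clip(u,[w//2,h//2],[640*f-w//2,400*f-h//2])
    return I[u[1]-h//2:u[1]+h//2,u[0]-w//2:u[0]+w//2]
np.save(sys.argv[1],np.hstack([ann(c,1,None,400,200),ann(d,4,None,400,200)]))
E
python3 w.py o1
```

```text
[477.   93.9  67.1] 85.55728220945161 [ 0.   0.  -0.5]
```

Request:
play_rows([
  {"grip": 0, "translation": [0, 0, 0], "yaw": 0},
  {"grip": 0, "translation": [0, 0, 0], "yaw": 0},
  {"grip": 0, "translation": [0, 0, 0], "yaw": 0},
  {"grip": 0, "translation": [0, 0, 0], "yaw": 0},
])

```text
t: 6.4
position: [476.5, 94.0, 66.5]
eef_rot: [0.031, 1.0, 0.0, -0.0]
force: [0.1, -0.4, 0.0]
finger_gap: 42.6
finger_force: 0.0
```

```bash
python3 w.py o2
```

```text
[476.5  94.   66.7] 42.50563474014156 [-0.5  0.1 -0.6]
```

Request:
play_rows([
  {"grip": -1, "translation": [0, 0, 0], "yaw": 0},
  {"grip": -1, "translation": [0, 0, 0], "yaw": 0},
  {"grip": -1, "translation": [0, 0, 0], "yaw": 0},
  {"grip": -1, "translation": [0, 0, 0], "yaw": 0},
])

```text
t: 6.9
position: [476.6, 94.0, 66.9]
eef_rot: [0.031, 1.0, -0.0, 0.0]
force: [-0.7, 0.1, -0.3]
finger_gap: -0.2
finger_force: 0.0
```

```bash
python3 w.py o3; python3 -c "
import numpy as np,cv2
cv2.imwrite('pics/o.png',np.vstack([np.load(f'o{i}.npy') for i in(1,2,3)]))"
```

```text
[476.6  94.   66.9] 0.3368656593632908 [0.1 0.3 0.5]
```

View pics/o.png

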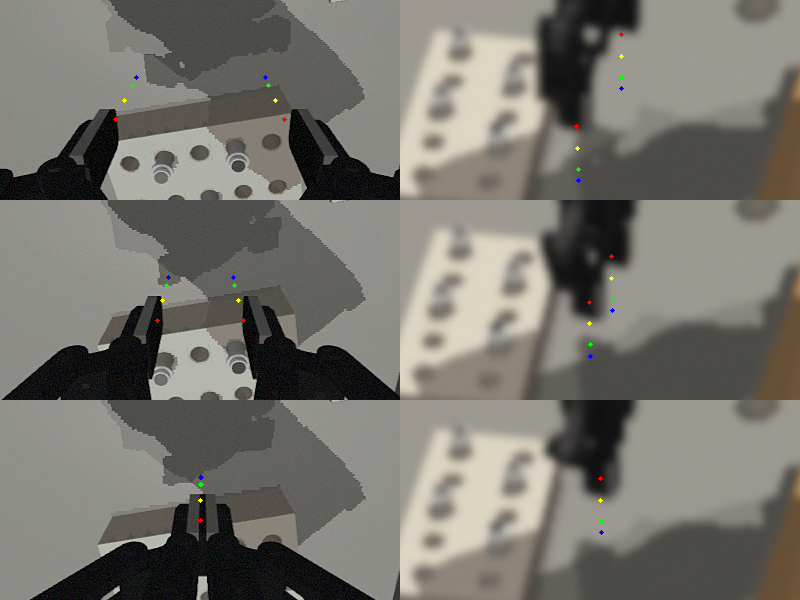

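Measured from both views, the tips are about 42 mm (open), 33 mm (half open) and 26 mm (shut) behind the reported TCP. To put the open tips at about 24 mm, I'll command a TCP height near -18 mm. I'll descend clear of the rack and watch the force.

Request:
play_rows([
  {"grip": 1, "translation": [0, 0, 0], "yaw": 0},
  {"grip": 1, "translation": [0, 0, 0], "yaw": 0},
  {"grip": 1, "translation": [0, 0, 0.01], "yaw": 0},
  {"grip": 1, "translation": [0, 0, 0.03], "yaw": 0},
  {"grip": 1, "translation": [0, 0, 0.05], "yaw": 0},
])

```text
t: 7.5
position: [476.8, 93.9, 16.0]
eef_rot: [0.031, 1.0, 0.0, 0.0]
force: [0.7, -0.1, 1.0]
finger_gap: 72.5
finger_force: 0.0
```

Request:
play_rows([
  {"grip": 1, "translation": [0, 0, 0.01], "yaw": 0},
  {"grip": 1, "translation": [0, 0, 0.02], "yaw": 0},
  {"grip": 1, "translation": [0, 0, 0.028], "yaw": 0},
  {"grip": 1, "translation": [0, 0, 0.033], "yaw": 0},
  {"grip": 1, "translation": [0, 0, 0.033], "yaw": 0},
])

```text
t: 8.0
position: [476.4, 94.0, -16.5]
eef_rot: [0.031, 1.0, -0.0, -0.0]
force: [0.1, 0.4, 0.4]
finger_gap: 85.3
finger_force: 0.0
```

```bash
python3 w.py o1; python3 -c "
from h import *
go((65,38),-18,180)
cv2.imwrite('pics/p.png',np.load('o1.npy'))"
```

```text
[476.9  94.1 -15.8] 85.72736372383953 [-0.3 -0.3  0.5]
move [-135.8    0.5    2.2] yaw -0.3 now tray [-70.8  38.2 179.7] z -15.8 F [-0.3 -0.3  0.5] q [ 0.14  0.6  -0.59  2.08  0.58  0.62  0.65] gap 86
```

View pics/p.png

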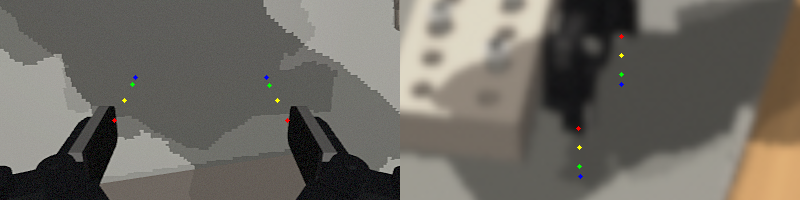

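The tips now look to be beside the rack, below its top edge. I'll push gently.

Request:
play_rows([
  {"grip": 1, "translation": [-0.006, 0, 0], "yaw": 0},
  {"grip": 1, "translation": [-0.012, 0, 0], "yaw": 0},
  {"grip": 1, "translation": [-0.016, 0, 0], "yaw": 0},
  {"grip": 1, "translation": [-0.019, 0, 0], "yaw": 0},
  {"grip": 1, "translation": [-0.022, 0, 0], "yaw": 0},
])

```text
t: 8.6
position: [498.9, 92.6, -16.1]
eef_rot: [0.031, 1.0, -0.0, 0.0]
force: [0.7, -0.7, -0.1]
finger_gap: 85.4
finger_force: 0.0
```

Request:
play_rows([
  {"grip": 1, "translation": [-0.002, 0, 0], "yaw": 0},
  {"grip": 1, "translation": [-0.004, 0, 0], "yaw": 0},
  {"grip": 1, "translation": [-0.006, 0, 0], "yaw": 0},
  {"grip": 1, "translation": [-0.008, 0, 0], "yaw": 0},
  {"grip": 1, "translation": [-0.01, 0, 0], "yaw": 0},
])

```text
t: 9.1
position: [507.1, 93.0, -16.2]
eef_rot: [0.03, 1.0, 0.0, -0.001]
force: [-5.0, 2.3, 2.9]
finger_gap: 84.7
finger_force: 2.3
```

Request:
play_rows([
  {"grip": 1, "translation": [-0.003, 0, 0], "yaw": 0},
  {"grip": 1, "translation": [-0.006, 0, 0], "yaw": 0},
  {"grip": 1, "translation": [-0.009, 0, 0], "yaw": 0},
  {"grip": 1, "translation": [-0.012, 0, 0], "yaw": 0},
  {"grip": 1, "translation": [-0.015, 0, 0], "yaw": 0},
])

```text
t: 9.6
position: [522.3, 92.3, -16.2]
eef_rot: [0.03, 1.0, 0.0, -0.001]
force: [-4.1, 2.9, 3.5]
finger_gap: 85.0
finger_force: 2.4
```

Request:
play_rows([
  {"grip": 1, "translation": [-0.004, 0, 0], "yaw": 0},
  {"grip": 1, "translation": [-0.008, 0, 0], "yaw": 0},
  {"grip": 1, "translation": [-0.012, 0, 0], "yaw": 0},
  {"grip": 1, "translation": [-0.016, 0, 0], "yaw": 0},
  {"grip": 1, "translation": [-0.02, 0, 0], "yaw": 0},
])

```text
t: 10.1
position: [540.8, 90.3, -16.3]
eef_rot: [0.03, 1.0, -0.0, -0.002]
force: [-10.1, 0.8, 8.7]
finger_gap: 85.0
finger_force: 4.8
```

Request:
play_rows([
  {"grip": 1, "translation": [-0.004, 0, 0], "yaw": 0},
  {"grip": 1, "translation": [-0.008, 0, 0], "yaw": 0},
  {"grip": 1, "translation": [-0.012, 0, 0], "yaw": 0},
  {"grip": 1, "translation": [-0.016, 0, 0], "yaw": 0},
  {"grip": 1, "translation": [-0.02, 0, 0], "yaw": 0},
])

```text
t: 10.6
position: [560.7, 88.9, -16.3]
eef_rot: [0.03, 1.0, -0.001, -0.002]
force: [-9.7, 0.8, 7.2]
finger_gap: 85.2
finger_force: 5.0
```

```bash
python3 m.py; python3 -c "
from h import *
np.save('t.npy',[545.4,52,-.054])
go((64,38),-16,180)"
```

```text
11753 1840
13417 950
both [ 5.44089e+02  5.19020e+01 -5.70000e-02] 0.059646471540559576 [ 6.17032e+02  7.89660e+01 -6.30000e-02] 0.5692572347870626 [71.3 31.2 -0.3]
scene [ 5.4380e+02  5.2133e+01 -5.6000e-02] 0.02631608957277698 [ 6.15781e+02  7.91010e+01 -5.20000e-02] 0.05836652085917604 [70.4 31.   0.3]
side [ 5.44185e+02  5.18260e+01 -5.90000e-02] 0.032983285423773046 [ 6.20004e+02  7.61200e+01 -5.60000e-02] 0.48708836768538266 [74.3 28.7  0.1]
move [-49.4   0.6  -0.5] yaw -0.4 now tray [ 14.6  37.7 179.6] z -16.3 F [-4.8  0.6  3.1] q [ 0.16  0.7  -0.59  1.88  0.56  0.74  0.76] gap 86
```

The rack is squared to the tray (about 0.3°) with 49 mm left to the far wall.

Request:
play_rows([
  {"grip": 1, "translation": [-0.004, 0, 0], "yaw": 0},
  {"grip": 1, "translation": [-0.008, 0, 0], "yaw": 0},
  {"grip": 1, "translation": [-0.012, 0, 0], "yaw": 0},
  {"grip": 1, "translation": [-0.016, 0, 0], "yaw": 0},
  {"grip": 1, "translation": [-0.02, 0, 0], "yaw": 0},
])

```text
t: 11.4
position: [581.2, 87.6, -16.4]
eef_rot: [0.03, 1.0, -0.0, -0.002]
force: [-8.4, 0.4, 7.0]
finger_gap: 85.7
finger_force: 4.2
```

Request:
play_rows([
  {"grip": 1, "translation": [-0.004, 0, 0], "yaw": 0},
  {"grip": 1, "translation": [-0.008, 0, 0], "yaw": 0},
  {"grip": 1, "translation": [-0.012, 0, 0], "yaw": 0},
  {"grip": 1, "translation": [-0.016, 0, 0], "yaw": 0},
  {"grip": 1, "translation": [-0.019, 0, 0], "yaw": 0},
])

```text
t: 11.9
position: [600.4, 86.4, -16.4]
eef_rot: [0.03, 1.0, -0.0, -0.002]
force: [-8.1, 0.0, 5.7]
finger_gap: 85.5
finger_force: 4.2
```

Request:
play_rows([
  {"grip": 1, "translation": [-0.002, 0, 0], "yaw": 0},
  {"grip": 1, "translation": [-0.004, 0, 0], "yaw": 0},
  {"grip": 1, "translation": [-0.005, 0, 0], "yaw": 0},
  {"grip": 1, "translation": [-0.006, 0, 0], "yaw": 0},
  {"grip": 1, "translation": [-0.007, 0, 0], "yaw": 0},
])

```text
t: 12.4
position: [607.1, 86.1, -16.4]
eef_rot: [0.03, 1.0, -0.0, -0.002]
force: [-9.2, 0.3, 5.7]
finger_gap: 85.5
finger_force: 4.2
```

```bash
python3 -c "
from h import *
np.save('t.npy',[544.8,52,-.056])
go((64,38),-16,180)"
```

```text
move [-3.7  0.5 -0.4] yaw -0.3 now tray [ 60.3  37.5 179.7] z -16.4 F [-9.2  0.3  5.7] q [ 0.16  0.75 -0.59  1.76  0.55  0.81  0.81] gap 85
```

Request:
play_rows([
  {"grip": 1, "translation": [-0.001, 0, 0], "yaw": 0},
  {"grip": 1, "translation": [-0.002, 0, 0], "yaw": 0},
  {"grip": 1, "translation": [-0.003, 0, 0], "yaw": 0},
])

```text
t: 12.7
position: [609.4, 85.9, -16.4]
eef_rot: [0.03, 1.0, -0.001, -0.002]
force: [-14.4, -0.1, 11.0]
finger_gap: 85.2
finger_force: 7.0
```

Request:
play_rows([
  {"grip": 1, "translation": [-0.001, 0, 0], "yaw": 0},
  {"grip": 1, "translation": [-0.002, 0, 0], "yaw": 0},
])

```text
t: 12.9
position: [609.3, 85.9, -16.5]
eef_rot: [0.03, 1.0, -0.001, -0.004]
force: [-21.4, 0.6, 17.9]
finger_gap: 85.3
finger_force: 10.8
```

The rack is at the far wall: the force rose and the motion stopped. I'll back off, rise, and go round to the right side.

Request:
play_rows([
  {"grip": 1, "translation": [0.008, 0, 0], "yaw": 0},
  {"grip": 1, "translation": [0.04, 0, 0], "yaw": 0},
  {"grip": 0, "translation": [0.045, 0, -0.03], "yaw": 0},
  {"grip": 0, "translation": [0.045, 0.03, -0.07], "yaw": 8},
  {"grip": 0, "translation": [0.045, 0.06, -0.1], "yaw": 16},
])

```text
t: 13.4
position: [573.6, 148.0, 85.8]
eef_rot: [0.173, 0.985, 0.0, 0.001]
force: [0.6, 0.0, -0.5]
finger_gap: 43.9
finger_force: 0.0
```

```bash
python3 -c "
from h import *
go((115,-85),80,90)"; python3 m.py
```

```text
move [-140.3 -148.4    5.8] yaw 73.3 now tray [ 23.4  97.5 163.3] z 85.8 F [ 0.6  0.  -0.5] q [ 0.07  0.58 -0.6   1.75  0.39  0.93  0.53] gap 44
12446 1593
13589 1070
both [ 5.4454e+02  5.0931e+01 -5.4000e-02] 0.06150691876081538 [ 6.65268e+02  7.50660e+01 -8.00000e-02] 0.6228284232596784 [119.3  30.6  -1.5]
scene [ 5.45239e+02  5.25920e+01 -5.60000e-02] 0.026513326306279228 [ 6.63291e+02  7.48180e+01 -8.60000e-02] 0.16232933048198717 [116.6  28.8  -1.8]
side [ 5.43584e+02  5.08970e+01 -6.10000e-02] 0.03206550797243157 [ 6.69121e+02  7.47770e+01 -3.50000e-02] 0.4285568760611206 [123.8  31.5   1.5]
```

Request:
play_rows([
  {"grip": 0, "translation": [-0.015, -0.03, 0], "yaw": 8},
  {"grip": 0, "translation": [-0.03, -0.06, 0], "yaw": 16},
  {"grip": 0, "translation": [-0.05, -0.09, 0], "yaw": 24},
  {"grip": 0, "translation": [-0.08, -0.12, 0], "yaw": 32},
  {"grip": 0, "translation": [-0.11, -0.148, 0], "yaw": 40},
])

```text
t: 14.2
position: [626.5, -31.6, 82.5]
eef_rot: [0.499, 0.866, -0.001, -0.001]
force: [0.5, 1.0, -0.1]
finger_gap: 42.8
finger_force: 0.0
```

```bash
python3 -c "
from h import *
np.save('t.npy',[544.8,52,-.056])
go((115,-85),80,90)"
```

```text
move [-20.9  20.6   2.4] yaw 33.3 now tray [ 86.3 -78.9 123.3] z 82.5 F [ 0.5  1.  -0.1] q [ 0.23  0.59 -0.4   1.67  0.27  0.94  0.25] gap 43
```

Request:
play_rows([
  {"grip": 0, "translation": [-0.021, 0.021, 0], "yaw": 8},
  {"grip": 0, "translation": [-0.021, 0.021, 0], "yaw": 16},
  {"grip": 0, "translation": [-0.021, 0.021, 0], "yaw": 25},
  {"grip": 0, "translation": [-0.021, 0.021, 0], "yaw": 33.3},
  {"grip": 0, "translation": [-0.021, 0.021, 0], "yaw": 33.3},
])

```text
t: 14.7
position: [655.1, -37.0, 82.3]
eef_rot: [0.725, 0.688, -0.001, -0.001]
force: [-0.6, 0.5, -0.1]
finger_gap: 42.7
finger_force: 0.0
```

Request:
play_rows([
  {"grip": 0, "translation": [0, 0, 0.03], "yaw": 0},
  {"grip": 0, "translation": [0, 0, 0.06], "yaw": 0},
  {"grip": 0, "translation": [0, 0, 0.08], "yaw": 0},
  {"grip": 0, "translation": [0, 0, 0.09], "yaw": 0},
  {"grip": 0, "translation": [0, 0, 0.09], "yaw": 0},
])

```text
t: 15.2
position: [654.6, -36.2, -8.0]
eef_rot: [0.724, 0.69, -0.001, -0.001]
force: [-0.4, 0.2, -0.6]
finger_gap: 42.4
finger_force: 0.0
```

```bash
python3 m.py; python3 -c "
from h import *
np.save('t.npy',[544.8,52,-.056])
go((115,-60),-9,90)
"; python3 w.py o1; python3 -c "
import numpy as np,cv2
a=cv2.imread('pics/fit_1.png');b=np.load('o1.npy');cv2.imwrite('pics/q.png',np.vstack([np.pad(a[60:440],((0,0),(0,200),(0,0))),b]))"
```

```text
12811 1626
13948 1633
both [ 5.44183e+02  5.09960e+01 -5.60000e-02] 0.03779844860246484 [ 6.65862e+02  7.45850e+01 -5.90000e-02] 0.2934839381963611 [ 1.202e+02  3.040e+01 -1.000e-01]
scene [ 5.43881e+02  5.17950e+01 -5.50000e-02] 0.015410597424530326 [ 6.62317e+02  7.58840e+01 -8.70000e-02] 0.14913518658308444 [116.9  30.6  -1.8]
side [ 5.44314e+02  5.06800e+01 -5.50000e-02] 0.022249853235563277 [ 6.67578e+02  7.23090e+01 -6.10000e-02] 0.11041980035553123 [121.9  28.4  -0.4]
move [21.1 -1.7  4.1] yaw 0.4 now tray [116.9 -81.1  90.4] z -4.9 F [-0.1 -0.3  0.7] q [ 0.12  0.71 -0.23  1.66  0.21  0.79 -0.25] gap 43
[656.6 -35.5  -5.3] 42.98163150409206 [ 0.4  0.2 -0.8]
```

View pics/q.png

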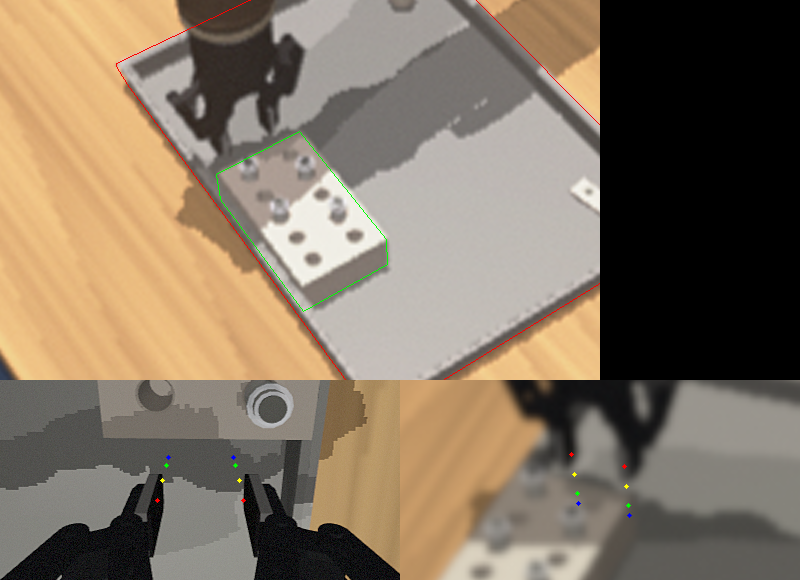

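The rack is flush with the far wall (tray x ≈ 120, about 0°). The half-open fingers stand before its right face, clear of the wall. Now I'll push left.

Request:
play_rows([
  {"grip": 0, "translation": [0.006, 0, 0.002], "yaw": 0.3},
  {"grip": 0, "translation": [0.012, 0, 0.004], "yaw": 0.3},
  {"grip": 0, "translation": [0.017, 0, 0.004], "yaw": 0.3},
  {"grip": 0, "translation": [0.02, 0, 0.004], "yaw": 0.3},
  {"grip": 0, "translation": [0.022, 0, 0.004], "yaw": 0.3},
])

```text
t: 16.1
position: [657.2, -12.8, -10.1]
eef_rot: [0.726, 0.688, 0.0, -0.0]
force: [0.4, -0.2, -0.3]
finger_gap: 42.8
finger_force: 0.0
```

Request:
play_rows([
  {"grip": 0, "translation": [0.002, 0, 0], "yaw": 0},
  {"grip": 0, "translation": [0.004, 0, 0], "yaw": 0},
  {"grip": 0, "translation": [0.006, 0, 0], "yaw": 0},
  {"grip": 0, "translation": [0.008, 0, 0], "yaw": 0},
  {"grip": 0, "translation": [0.01, 0, 0], "yaw": 0},
])

```text
t: 16.6
position: [657.7, -4.5, -10.1]
eef_rot: [0.726, 0.687, -0.0, 0.0]
force: [0.5, -4.1, 0.9]
finger_gap: 42.9
finger_force: 2.3
```

Request:
play_rows([
  {"grip": 0, "translation": [0.003, 0, 0], "yaw": 0},
  {"grip": 0, "translation": [0.006, 0, 0], "yaw": 0},
  {"grip": 0, "translation": [0.01, 0, 0], "yaw": 0},
  {"grip": 0, "translation": [0.014, 0, 0], "yaw": 0},
  {"grip": 0, "translation": [0.018, 0, 0], "yaw": 0},
])

```text
t: 17.1
position: [658.7, 14.8, -10.1]
eef_rot: [0.726, 0.688, -0.0, 0.0]
force: [-0.1, -4.5, 2.1]
finger_gap: 42.8
finger_force: 2.4
```

```bash
python3 -c "
from h import *
go((116,64),-9,90)"
```

```text
move [94.8  0.4 -1.1] yaw 0.1 now tray [115.8 -30.8  90.1] z -10.1 F [-0.1 -4.5  2.1] q [ 0.04  0.72 -0.22  1.66  0.21  0.78 -0.33] gap 43
```

Pushing is smooth at about 4.5 N, with 95 mm to go.

Request:
play_rows([
  {"grip": 0, "translation": [0.005, 0, 0], "yaw": 0},
  {"grip": 0, "translation": [0.01, 0, 0], "yaw": 0},
  {"grip": 0, "translation": [0.015, 0, 0], "yaw": 0},
  {"grip": 0, "translation": [0.02, 0, 0], "yaw": 0},
  {"grip": 0, "translation": [0.025, 0, 0], "yaw": 0},
])

```text
t: 17.6
position: [660.1, 39.8, -10.1]
eef_rot: [0.726, 0.688, -0.0, 0.0]
force: [-0.3, -5.7, 1.0]
finger_gap: 42.6
finger_force: 2.5
```

Request:
play_rows([
  {"grip": 0, "translation": [0.005, 0, 0], "yaw": 0},
  {"grip": 0, "translation": [0.01, 0, 0], "yaw": 0},
  {"grip": 0, "translation": [0.015, 0, 0], "yaw": 0},
  {"grip": 0, "translation": [0.02, 0, 0], "yaw": 0},
  {"grip": 0, "translation": [0.025, 0, 0], "yaw": 0},
])

```text
t: 18.1
position: [661.4, 64.7, -10.1]
eef_rot: [0.726, 0.688, -0.0, 0.0]
force: [0.8, -5.9, 1.3]
finger_gap: 43.1
finger_force: 2.6
```

Request:
play_rows([
  {"grip": 0, "translation": [0.005, 0, 0], "yaw": 0},
  {"grip": 0, "translation": [0.01, 0, 0], "yaw": 0},
  {"grip": 0, "translation": [0.015, 0, 0], "yaw": 0},
  {"grip": 0, "translation": [0.02, 0, 0], "yaw": 0},
  {"grip": 0, "translation": [0.024, 0, 0], "yaw": 0},
])

```text
t: 18.6
position: [662.6, 88.8, -10.1]
eef_rot: [0.726, 0.688, -0.0, -0.0]
force: [-1.3, -4.4, 2.4]
finger_gap: 42.3
finger_force: 2.7
```

Request:
play_rows([
  {"grip": 0, "translation": [0.003, 0, 0], "yaw": 0},
  {"grip": 0, "translation": [0.006, 0, 0], "yaw": 0},
  {"grip": 0, "translation": [0.008, 0, 0], "yaw": 0},
  {"grip": 0, "translation": [0.01, 0, 0], "yaw": 0},
  {"grip": 0, "translation": [0.012, 0, 0], "yaw": 0},
])

```text
t: 19.1
position: [663.3, 100.2, -10.1]
eef_rot: [0.726, 0.688, -0.0, 0.0]
force: [-0.9, -5.8, 2.4]
finger_gap: 43.0
finger_force: 2.8
```

```bash
python3 m.py; python3 -c "
from h import *
np.save('t.npy',[544.8,52,-.056])
go((116,64),-9,90)"
```

```text
11148 1899
13500 1912
both [ 5.45325e+02  5.05800e+01 -5.80000e-02] 0.04241119539400706 [ 6.69326e+02  1.84048e+02 -6.70000e-02] 0.31297895732768233 [116.1 140.4  -0.5]
scene [ 5.44947e+02  5.21500e+01 -5.80000e-02] 0.025896384699518604 [ 6.66163e+02  1.83667e+02 -4.00000e-02] 0.11899833833775475 [113.5 138.3   1. ]
side [ 5.46083e+02  5.06630e+01 -5.40000e-02] 0.01397572234070521 [ 6.73029e+02  1.81015e+02 -5.80000e-02] 0.13953883151789503 [119.8 137.   -0.3]
move [ 8.5  0.4 -1.1] yaw 0.1 now tray [115.6  55.5  90.1] z -10.1 F [ 0.8 -2.5  1. ] q [-0.09  0.74 -0.21  1.63  0.2   0.8  -0.45] gap 43
```

Request:
play_rows([
  {"grip": 0, "translation": [0.002, 0, 0], "yaw": 0},
  {"grip": 0, "translation": [0.004, 0, 0], "yaw": 0},
  {"grip": 0, "translation": [0.005, 0, 0], "yaw": 0},
  {"grip": 0, "translation": [0.006, 0, 0], "yaw": 0},
  {"grip": 0, "translation": [0.007, 0, 0], "yaw": 0},
])

```text
t: 19.9
position: [663.8, 106.4, -10.1]
eef_rot: [0.726, 0.687, -0.0, 0.0]
force: [-0.3, -6.0, 3.0]
finger_gap: 42.6
finger_force: 2.9
```

Request:
play_rows([
  {"grip": 0, "translation": [0.001, 0, 0], "yaw": 0},
  {"grip": 0, "translation": [0.002, 0, 0], "yaw": 0},
])

```text
t: 20.1
position: [663.9, 108.4, -10.1]
eef_rot: [0.726, 0.687, -0.0, 0.0]
force: [-0.1, -5.3, 1.9]
finger_gap: 42.6
finger_force: 2.9
```

Request:
play_rows([
  {"grip": 0, "translation": [0.001, 0, 0], "yaw": 0},
  {"grip": 0, "translation": [0.002, 0, 0], "yaw": 0},
  {"grip": 0, "translation": [0.003, 0, 0], "yaw": 0},
])

```text
t: 20.4
position: [663.9, 109.1, -10.1]
eef_rot: [0.727, 0.687, -0.002, 0.001]
force: [-1.4, -12.6, 5.8]
finger_gap: 43.3
finger_force: 6.4
```

Request:
play_rows([
  {"grip": 0, "translation": [0.001, 0, 0], "yaw": 0},
  {"grip": 0, "translation": [0.001, 0, 0], "yaw": 0},
])

```text
t: 20.6
position: [663.9, 109.1, -10.1]
eef_rot: [0.727, 0.687, -0.002, 0.001]
force: [-2.3, -12.6, 5.8]
finger_gap: 42.8
finger_force: 6.5
```

```bash
python3 -c "
from h import *
go((116,40),90,90)"
```

```text
move [ -24.2    0.2 -100. ] yaw -0.0 now tray [115.7  63.7  90. ] z -10.1 F [ -2.3 -12.6   5.8] q [-0.11  0.74 -0.21  1.62  0.2   0.8  -0.47] gap 43
```

It's at the left wall. I'll retract and inspect.

Request:
play_rows([
  {"grip": 0, "translation": [-0.008, 0, 0], "yaw": 0},
  {"grip": 0, "translation": [-0.04, 0, 0], "yaw": 0},
  {"grip": 0, "translation": [-0.06, 0, -0.04], "yaw": 0},
  {"grip": 0, "translation": [-0.09, 0, -0.08], "yaw": 0},
  {"grip": 0, "translation": [-0.13, 0, -0.11], "yaw": 0},
])

```text
t: 21.1
position: [657.8, -13.5, 102.3]
eef_rot: [0.725, 0.689, 0.002, -0.0]
force: [0.5, -0.3, 0.0]
finger_gap: 42.6
finger_force: 0.0
```

Request:
play_rows([
  {"grip": 0, "translation": [-0.045, 0, -0.02], "yaw": 0},
  {"grip": 0, "translation": [-0.09, 0, -0.04], "yaw": 0},
  {"grip": 0, "translation": [-0.1, 0, -0.04], "yaw": 0},
])

```text
t: 21.4
position: [652.8, -123.3, 143.1]
eef_rot: [0.728, 0.685, 0.001, 0.003]
force: [0.6, -0.2, 0.0]
finger_gap: 42.9
finger_force: 0.0
```

```bash
python3 m.py; python3 -c "
from h import *
np.save('t.npy',[544.8,52,-.056])
go((40,150),80,180)
a=[]
for n in('scene','side'):
  c=robot.capture(n);u=proj(c,[[670,195,25]])[0].astype(int);a.append(cv2.resize(c['image'][u[1]-45:u[1]+45,u[0]-50:u[0]+50],(400,360),interpolation=cv2.INTER_CUBIC))
  for o in('cassette','bottle','timer','sanitiser'):
    m=robot.mark_of(c,o); print(o,[round(v,1) for v in m[0]['point']] if m else None)
cv2.imwrite('pics/r.png',np.hstack(a))"
```

```text
14199 1651
14613 1918
both [ 5.45004e+02  5.16890e+01 -5.20000e-02] 0.0485458849105721 [ 6.71921e+02  1.87285e+02 -4.20000e-02] 0.40743099653301396 [119.7 142.    0.6]
scene [ 5.444e+02  5.226e+01 -4.600e-02] 0.019257216303618763 [ 6.65930e+02  1.84186e+02 -7.50000e-02] 0.22451495494437756 [115.3 137.4  -1.7]
side [ 5.45086e+02  5.15470e+01 -5.00000e-02] 0.029982565361992508 [ 6.73413e+02  1.86750e+02 -6.10000e-02] 0.15747965899308547 [121.4 141.5  -0.6]
move [309.1 -74.1  59.8] yaw -89.7 now tray [ 115.8 -158.9   90.3] z 139.1 F [0.8 0.6 0.4] q [ 0.25  0.56 -0.24  1.54  0.14  1.06 -0.08] gap 42
cassette [386.3, 248.8]
bottle [321.0, 288.6]
timer [419.5, 313.6]
sanitiser [223.6, 142.0]
cassette [317.2, 288.9]
bottle [347.4, 195.9]
timer [258.0, 359.7]
sanitiser [316.3, 285.6]
```

View pics/r.png

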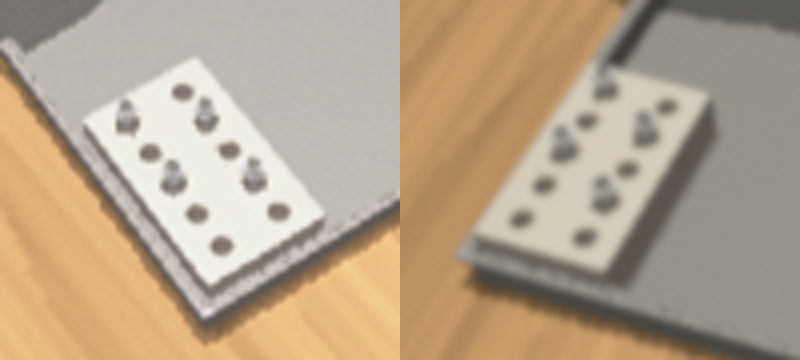

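Both views show the rack square in the corner with all four tubes standing. One gentle confirming press toward the far wall will make sure it is still flush there.

Request:
play_rows([
  {"grip": 1, "translation": [0.03, -0.04, 0], "yaw": -8},
  {"grip": 1, "translation": [0.065, -0.07, 0], "yaw": -16},
  {"grip": 1, "translation": [0.11, -0.084, 0], "yaw": -24},
  {"grip": 1, "translation": [0.155, -0.084, 0], "yaw": -32},
  {"grip": 1, "translation": [0.2, -0.084, 0], "yaw": -40},
])

```text
t: 22.7
position: [578.3, 89.2, 140.5]
eef_rot: [0.445, 0.896, 0.0, 0.0]
force: [0.1, -0.2, 0.0]
finger_gap: 85.4
finger_force: 0.0
```

```bash
python3 -c "
from h import *
go((35,145),80,180)"
```

```text
move [78.4 71.4 60.5] yaw -49.6 now tray [ 31.3  39.  130.4] z 140.5 F [ 0.1 -0.2  0. ] q [ 0.08  0.47 -0.46  1.72  0.24  1.    0.18] gap 85
```

Request:
play_rows([
  {"grip": 1, "translation": [0.02, 0.018, 0], "yaw": -8},
  {"grip": 1, "translation": [0.04, 0.036, 0], "yaw": -16},
  {"grip": 1, "translation": [0.06, 0.054, 0], "yaw": -24},
  {"grip": 1, "translation": [0.078, 0.071, 0], "yaw": -32},
  {"grip": 1, "translation": [0.078, 0.071, 0], "yaw": -40},
])

```text
t: 23.2
position: [588.0, 197.8, 140.3]
eef_rot: [0.109, 0.994, 0.002, 0.0]
force: [-0.3, -0.4, 0.1]
finger_gap: 85.3
finger_force: 0.0
```

```bash
python3 -c "
from h import *
go((35,145),-16,180)"
```

```text
move [ -0.6  -3.4 156.3] yaw -9.3 now tray [ 35.  148.  170.7] z 140.3 F [-0.3 -0.4  0.1] q [ 0.01  0.56 -0.63  1.62  0.36  1.07  0.63] gap 85
```

Request:
play_rows([
  {"grip": 1, "translation": [0, -0.003, 0.02], "yaw": -5},
  {"grip": 1, "translation": [0, -0.003, 0.06], "yaw": -9.3},
  {"grip": 1, "translation": [0, -0.003, 0.1], "yaw": -9.3},
  {"grip": 1, "translation": [0, -0.003, 0.135], "yaw": -9.3},
  {"grip": 1, "translation": [0, -0.003, 0.155], "yaw": -9.3},
])

```text
t: 23.7
position: [586.5, 188.9, -18.1]
eef_rot: [0.033, 0.999, -0.001, -0.002]
force: [0.2, 0.8, 1.4]
finger_gap: 85.5
finger_force: 0.0
```

```bash
python3 -c "
from h import *
go((62,145),-16,180)"
```

```text
move [-27.9   6.3  -2.2] yaw -0.6 now tray [ 34.  139.  179.4] z -18.1 F [0.2 0.8 1.4] q [-0.02  0.75 -0.57  1.76  0.53  0.8   0.65] gap 86
```

Request:
play_rows([
  {"grip": 1, "translation": [-0.006, 0.006, 0], "yaw": -0.4},
  {"grip": 1, "translation": [-0.012, 0.006, 0], "yaw": -0.4},
  {"grip": 1, "translation": [-0.018, 0.006, 0], "yaw": -0.4},
  {"grip": 1, "translation": [-0.022, 0.006, 0], "yaw": -0.4},
  {"grip": 1, "translation": [-0.024, 0.006, 0], "yaw": -0.4},
])

```text
t: 24.2
position: [613.6, 194.3, -14.0]
eef_rot: [0.03, 1.0, 0.0, 0.001]
force: [-0.6, -0.0, -0.1]
finger_gap: 85.6
finger_force: 0.0
```

Request:
play_rows([
  {"grip": 1, "translation": [-0.001, 0, 0], "yaw": 0},
  {"grip": 1, "translation": [-0.002, 0, 0], "yaw": 0},
  {"grip": 1, "translation": [-0.003, 0, 0], "yaw": 0},
  {"grip": 1, "translation": [-0.004, 0, 0], "yaw": 0},
])

```text
t: 24.6
position: [614.9, 194.3, -15.1]
eef_rot: [0.029, 1.0, -0.0, -0.001]
force: [-6.9, -0.6, 4.4]
finger_gap: 85.6
finger_force: 3.7
```

```bash
python3 -c "
from h import *
go((62,145),-16,180)"
```

```text
move [ 0.  -1.   0.9] yaw -0.2 now tray [ 62.  146.  179.8] z -15.1 F [-6.9 -0.6  4.4] q [-0.03  0.78 -0.57  1.68  0.53  0.85  0.69] gap 86
```

Request:
play_rows([
  {"grip": 1, "translation": [-0.001, 0, 0], "yaw": 0},
  {"grip": 1, "translation": [-0.002, 0, 0], "yaw": 0},
])

```text
t: 24.8
position: [614.9, 194.2, -15.2]
eef_rot: [0.029, 1.0, -0.001, -0.002]
force: [-14.8, -2.7, 12.7]
finger_gap: 85.4
finger_force: 7.5
```

Request:
play_rows([
  {"grip": 1, "translation": [-0.001, 0, 0], "yaw": 0},
  {"grip": 1, "translation": [-0.001, 0, 0], "yaw": 0},
])

```text
t: 25.0
position: [615.4, 194.3, -15.2]
eef_rot: [0.029, 1.0, -0.001, -0.003]
force: [-14.5, -2.5, 10.5]
finger_gap: 85.6
finger_force: 6.8
```

It's flush: the rack stops dead at the same tray x as before. Now I'll retract.

Request:
play_rows([
  {"grip": 1, "translation": [0.008, 0, 0], "yaw": 0},
  {"grip": 1, "translation": [0.04, 0, 0], "yaw": 0},
  {"grip": 1, "translation": [0.045, 0, -0.04], "yaw": 0},
  {"grip": 1, "translation": [0.045, -0.02, -0.09], "yaw": 0},
  {"grip": 1, "translation": [0.045, -0.06, -0.13], "yaw": 0},
])

```text
t: 25.5
position: [571.0, 146.9, 110.2]
eef_rot: [0.027, 1.0, 0.001, 0.001]
force: [2.1, -1.3, 0.1]
finger_gap: 85.5
finger_force: 0.0
```

Request:
play_rows([
  {"grip": 1, "translation": [0.02, -0.045, -0.01], "yaw": 0},
  {"grip": 1, "translation": [0.04, -0.09, -0.02], "yaw": 0},
  {"grip": 1, "translation": [0.06, -0.13, -0.03], "yaw": 0},
  {"grip": 1, "translation": [0.06, -0.15, -0.03], "yaw": 0},
  {"grip": 1, "translation": [0.06, -0.15, -0.03], "yaw": 0},
])

```text
t: 26.0
position: [501.9, -6.7, 137.8]
eef_rot: [0.033, 0.999, -0.001, 0.0]
force: [0.1, 0.9, -0.7]
finger_gap: 85.4
finger_force: 0.0
```

```bash
python3 -c "
from h import *
# visible top-face check: rack top corners vs bright top face
t=np.array([544.8,51.8,-.055]);c_,q=np.cos(t[2]),np.sin(t[2])
top=lambda p:box(p,90,150,45,45)
for n in('scene','side'):
  c=robot.capture(n);g=c['image'].min(2)
  m=robot.trace(c,'rack')[0]['pixels']
  P=[t[0]+c_*120-q*150,t[1]+q*120+c_*150,t[2]]
  v=g[m]; th,_=cv2.threshold(v.reshape(-1,1),0,255,cv2.THRESH_OTSU); o=((g>th)&m).astype(np.uint8)
  h=cv2.morphologyEx(o,cv2.MORPH_CLOSE,np.ones((7,7)))>0
  r,f=fit([(c,h)],top,P); print(n,np.round(relt(t,r),1),round(f,3))
"
```

```text
scene [118.7 149.2   0. ] 0.067
side [1.204e+02 1.487e+02 1.000e-01] 0.051
```

The rack's top-face fit gives about (119.5, 149, 0°) against a target of (120, 150, 0°), so it is square and flush. I'm handing in.

```bash
python3 -c "
from station import robot
print(robot.close_job())"
```

```text
the job is handed in; nothing more can be done
None
```

The rack sits in the tray's far left corner, square and within about 1 mm of both walls by the last camera fit, with all four tubes standing when last viewed; I never pushed the other items, and the job was handed in at about 26 s.

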